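# Set and start the shower timer with a fingertip

## Robot

A 7-joint arm with a two-finger parallel gripper is mounted at the origin on the work surface. World frame = base frame: x ahead of the robot, y to its left, z up, the work surface at z = 0. Lengths are in m, angles in rad, forces in N, time in s.
With the tool pointing down it reaches from about 0.425 to 0.925 m from the base axis. Payload 6.8 kg.
Tool frame: the origin (TCP) lies midway between the tips of the shut fingers; the grasp point (between the pads) lies 19 mm behind it; z points along the fingers, x is the direction in which the jaws open and shut, and the axes are right-handed (so a half turn about z gives the same grasp; the last joint's range is limited). The gripper opens to 85 mm and grips with 20 to 120 N. Pads are 22 mm wide; open, the fingers measure 114 mm over their backs; the gripper's body (76 mm by 85 mm) begins 54 mm behind the grasp point. The pads swing forward as they close: fully open they stand 13 mm farther back than shut.
Start: joints at [-1.401, 0.477, 0.022, 1.555, -0.011, 1.109, -0.083], TCP at [0.185, 0.649, 0.231] pointing down, gripper open.
Joint ranges: [-2.96, 2.96], [-0.34, 2.1], [-1.41, 1.46], [0.24, 2.44], [-1.37, 4.51], [0.17, 1.92], [-2.96, 2.96]. Speed limits (rad/s): [2.39, 2.39, 3.14, 3.14, 3.14, 3.14, 3.14].

## Interface

Orientations are given as a unit quaternion [w, x, y, z].
In Python, from station import bot gives the robot as it stands.
- The arm moves only by the tool step_arm, never from a script. Its argument "increments" is a list of rows, each a list of 7 numbers: the shift along the tool's x, y, z in cm, then the turn, a rotation vector about the tool's x, y, z in degrees, then the closure, from 0 (fully open) to 1 (shut). A call has 1 to 20 rows; each row shifts and turns the commanded pose from where the row before left it, along the tool's axes as they then stand; what a row does not reach is not made up. A row lasts 1/10 s, in which the tool goes at most 50 mm and 8.59 degrees, less where a joint would pass 70% of its speed; a pose out of reach is approached as far as the arm can. A call is refused whole if a number of a shift passes 5 or a number of a turn 8.59, either way. A call with a gripper value outside its range is refused whole. The fingers move at their own pace and stop on an object; "squeeze" is the grip in N (left out, the last holds). Time passes only in rows, so rows that do not move let the fingers close. It gives the time, the measured TCP pose, the force and the opening at its end, in the units of the state.
- bot.get_obs(): the state, without advancing time (a new reading comes with each control period).
- bot.read_camera(name): name is "side" or "top"; returns a dict with "pixels" (384x512x3 uint8, red, green, blue), "vertical_fov" (degrees; the focal length in pixels is half the picture's height over the tangent of half this angle, whatever the lens; pixels are square), "cx", "cy" (the principal point, pixels), "k1" (the pictures are not rectified: a ray, as slopes to the right and down, at radius r is drawn at 1 + k1 r^2 times it, then the intrinsics apply), "camera_from_world" (4x4, takes a point from world to camera coordinates). Camera axes: x right, y down, z forward; pixel columns grow to the right and rows downward; lengths in m; the calibration is good to about 2 mm. A picture is of the moment at which its call begins. There is no depth.
- bot.hand_in(): hands the job in, once; it reports no verdict.
Trained networks look in a picture, given as the dict that the camera call returned (one of the last four; its "shot" number tells which), for a name from the list of things; names that differ only in an ending like _2 or _b are one class to them, and where a whole thing is asked for, a point or a joint stands for the part that bears it (a point fixed in the world has none). Each returns a list of dicts, best first, with "score" (0 to 1); they miss things now and then, are a little off and sometimes report something else, mostly with a low value. They report only what shows in the picture. A call takes as long as a camera call.
- bot.find_in(picture, query): "point" ([column, row] in pixels, amid what is visible of it).
- bot.cut_out(picture, query): "pixels" (384x512 bool, what is visible of it) and "point" ([column, row] in pixels, amid what is visible of it).
- bot.pinpoint(picture, query): "point" ([column, row] in pixels: a listed point, or the origin of a listed thing).
The state is a dict: "t": time; "q": joint angles; "joint_vel": joint speeds; "joint_torque": joint torques, N m; "eef_pos": TCP position; "tool_rot": TCP orientation; "contact_force": force on the tool from outside, world axes, zero at the start; "torque": the same for the moment, N m; "gripper_width": opening from 0.0 (shut) to 1.0 (fully open).
Only numpy, scipy, OpenCV 4.12 (cv2) and the standard library are available. Lean on these libraries where they do the work, as an engineer would, in place of code of your own. Each camera call takes 0.05 s, during which the arm holds its last target.

## Task

With a fingertip, gently push the shower timer's black pointer round until its tip points at the upright tab on the dial's rim, and leave it there; then push the steel start lever over to its other stop, towards the dial. Nothing is to be pinched or lifted: do not touch the tab, do not shove the timer along the shelf, and leave everything else where it stands.

Things in the scene. Friction and masses are not known exactly. Their poses are not given: they have to be found in the camera images.
- timer: loose shower timer lying flat on rubber feet: white console 190 mm (x) by 275 mm (y, -140 to +135), top 35 mm above the shelf, about 0.9 kg; slides if pushed with some 4 N. Origin on the shelf under it, z up; its front is -x, roughly towards the robot. The dial (flush 157 mm disc) is centred at x 0, y +40 mm; the start lever's pivot is at x +55, y -95 mm.
- pointer: black bar, 8 mm thick (4 at the tip), 72 mm from dial centre to tip, 30 mm tail, sides 47 to 65 mm above the shelf, hub 24 mm across. Origin on its upright axis at the dial's centre, 35 mm up; x along the bar to the tip. Turns 4.5 rad clockwise from above from a stop at the timer's -x; starts 0 to 0.6 rad on, the tab always further clockwise. Turns both ways, stays where left (0.04 N m).
- pointer_tip (a point): the pointer's tip, 72 mm from the dial's centre, 56 mm above the shelf
- tab: index tab: grey upright block on the flat grey ring round the dial, 18 mm wide along the rim, 81 to 91 mm from the dial's centre, top 64 mm above the shelf. Origin on the dial's axis, 35 mm up; its x axis points from the dial's centre to the tab. Stiff; it is to stay as set, 1.2 to 3.0 rad clockwise from the dial's front (timer's -x).
- tab_foot (a point): the point in front of the tab where the pointer's tip should come: 72 mm from the dial's centre in the tab's direction, 56 mm above the shelf
- start_lever (a joint): start lever's angle: starts at 0 to 0.1 rad (0: stop with the bar slanting forward and away from the dial); 0.9 rad = its other stop, started (bar pointing to the timer's front, -x). Grows clockwise seen from above, the tip moving to the front and to the dial's side. Stays where it is left (0.04 N m).
- lever_pivot (a point): on the start lever's upright axis, 56 mm above the shelf
- lever_tip (a point): end of the start lever: a steel bar 7 mm thick with sides from 47 to 65 mm above the shelf, reaching 66 mm from its pivot; the point lies on its mid-line
- dish: small glass dish, 80 mm across, 30 mm high, beside the timer; origin under its centre
- incense_holder: white ceramic incense holder, a 72 mm saucer rising to a 26 mm neck, 34 mm high; origin under its centre
- ice_roller: pale silicone ice roller standing on end, 60 mm across, 85 mm high; origin under its centre
- toothbrush: bamboo toothbrush lying flat, 185 mm along its x, 12 mm wide, 17 mm high at the bristles; origin under its middle
- cup: white ceramic tumbler, 72 mm across, 82 mm high; origin under its centre
- soap: bar of soap, 60 by 85 by 25 mm; origin under its centre
- storage_box: white plastic storage box with grey side latches, 160 by 250 mm, 118 mm high; origin under its centre

How it is judged:
By the outcome, as a careful person would: the job done as asked, in the order asked, and still so for the second after the job is handed in, with the robot touching nothing.
It also fails if it takes over 58 s, if anything falls off the work surface, if the arm or the gripper's body presses on something with over 40 N, if the wrist force passes 120 N, or if a joint passes its speed limit or range.

## Working session

There is one attempt and no reset: what is moved stays moved. The work goes in short steps, Python scripts to look and compute and a tool call to move; the robot and the scene stay as the last step left them, time stands still between calls to the robot, and variables do not carry over. Pictures are saved under pics/ and viewed, and the job is handed in when it is done.

Besides the shell and the picture viewer there is one more tool, called after "Call:" as a command line: name --pt "numbers of a row" for each row, then --argument value for the rest. step_arm: Moves the arm, as the interface text tells. Its arguments: {"type":"object","properties":{"increments":{"type":"array"},"squeeze":{"type":"number"}},"required":["increments"]}

```bash
ls; mkdir -p pics; cat > h.py <<'E'
import numpy as np, cv2
from station import bot
def K(p):
    f=192/np.tan(np.radians(p['vertical_fov'])/2)
    return np.array([[f,0,p['cx']],[0,f,p['cy']],[0,0,1]]), np.array([p['k1'],0,0,0,0.])
def ray(p,uv):
    k,d=K(p); n=cv2.undistortPoints(np.array([[uv]],float),k,d)[0,0]
    T=np.array(p['camera_from_world']); R,t=T[:3,:3],T[:3,3]
    return -R.T@t, R.T@np.array([n[0],n[1],1])
def atz(p,uv,z):
    o,d=ray(p,uv); return o+d*(z-o[2])/d[2]
def proj(p,X):
    k,d=K(p); T=np.array(p['camera_from_world'])
    return cv2.projectPoints(np.array(X,float).reshape(-1,1,3),cv2.Rodrigues(T[:3,:3])[0],T[:3,3],k,d)[0][:,0]
def save(p,n,s=1.5): cv2.imwrite(f'pics/{n}.png',cv2.resize(p['pixels'][:,:,::-1],None,fx=s,fy=s,interpolation=cv2.INTER_CUBIC))
E
python3 - <<'E'
from h import *
for c in ['top','side']:
    p=bot.read_camera(c); save(p,c+'1')
    print(c,{k:v for k,v in p.items() if k not in('pixels',)})
    for n,z in [('timer',0),('pointer',.035),('pointer_tip',.056),('tab',.035),('tab_foot',.056),('lever_pivot',.056),('lever_tip',.056),('dish',0),('incense_holder',0),('ice_roller',0),('toothbrush',0),('cup',0),('soap',0),('storage_box',0)]:
        r=bot.pinpoint(p,n)[:2]
        for x in r: print(n,np.round(x['point'],1),round(x['score'],2),atz(p,x['point'],z).round(4))
print(bot.get_obs())
E
```

```text
pics
top {'vertical_fov': 42.36738165414737, 'cx': 257.8018149517328, 'cy': 190.59216174835828, 'k1': -0.1184549101112628, 'camera_from_world': array([[-0.01837953, -0.99962588, -0.02025587, -0.01498873],
       [-0.98236574,  0.02182492, -0.1856912 ,  0.6160248 ],
       [ 0.18606381,  0.01648576, -0.98239935,  1.63176566],
       [ 0.        ,  0.        ,  0.        ,  1.        ]]), 'shot': 1}
timer [237.6 197.5] 0.68 [0.6033 0.0451 0.    ]
pointer [225.3 196.6] 0.42 [0.6012 0.0856 0.035 ]
pointer_tip [226.8 218.1] 0.5 [0.5235 0.0792 0.056 ]
tab [162.1 199. ] 0.68 [0.5975 0.3059 0.035 ]
tab_foot [205.8 190.4] 0.93 [0.6205 0.1506 0.056 ]
tab_foot [279.2 186.1] 0.53 [ 0.6299 -0.1008  0.056 ]
lever_pivot [265.  177.5] 0.62 [ 0.661 -0.053  0.056]
lever_tip [280.3 187.4] 0.4 [ 0.6253 -0.1045  0.056 ]
dish [241.8 155.5] 0.93 [0.7556 0.0284 0.    ]
incense_holder [209. 157.] 0.57 [0.753  0.1463 0.    ]
incense_holder [227.9 197.8] 0.51 [0.603  0.0793 0.    ]
ice_roller [182.8 206.7] 0.49 [0.5746 0.2391 0.    ]
cup [312.4 185.4] 0.91 [ 0.6409 -0.2197  0.    ]
cup [224.6 218.4] 0.27 [0.53
[... 1427 characters left out ...]
40107477,  0.47699601,  0.02237428,  1.55541646, -0.01147251,
        1.10930128, -0.08310205]), 'joint_vel': array([-1.84169062e-03, -5.48588360e-04,  1.51978414e-03,  6.65715373e-04,
        1.39932208e-03, -2.78648978e-05,  1.20808308e-03]), 'joint_torque': array([ 6.33641430e-04, -5.96304846e+01,  1.60692863e+00, -2.81539732e+01,
        1.24569758e-02,  1.56399426e-03, -1.59671777e-05]), 'eef_pos': array([0.18511514, 0.64912814, 0.23130313]), 'tool_rot': array([-2.66967948e-06,  7.98201125e-01,  6.02391039e-01,  2.46277861e-06]), 'contact_force': array([-0.52366433, -0.14357708, -0.2783765 ]), 'torque': array([-0.03237252,  0.01642175,  0.04936489]), 'gripper_width': 1.0014153997338686}
```

```bash
python3 - <<'E'
import cv2
a=cv2.imread('pics/top1.png');b=cv2.imread('pics/side1.png')
s=1.5
cv2.imwrite('pics/tc.png',cv2.resize(a[int(130*s):int(260*s),int(150*s):int(330*s)],(790,570),interpolation=cv2.INTER_CUBIC))
cv2.imwrite('pics/sc.png',cv2.resize(b[int(150*s):int(280*s),int(170*s):int(350*s)],(790,570),interpolation=cv2.INTER_CUBIC))
E
```

```text
(no output)
```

View pics/tc.png

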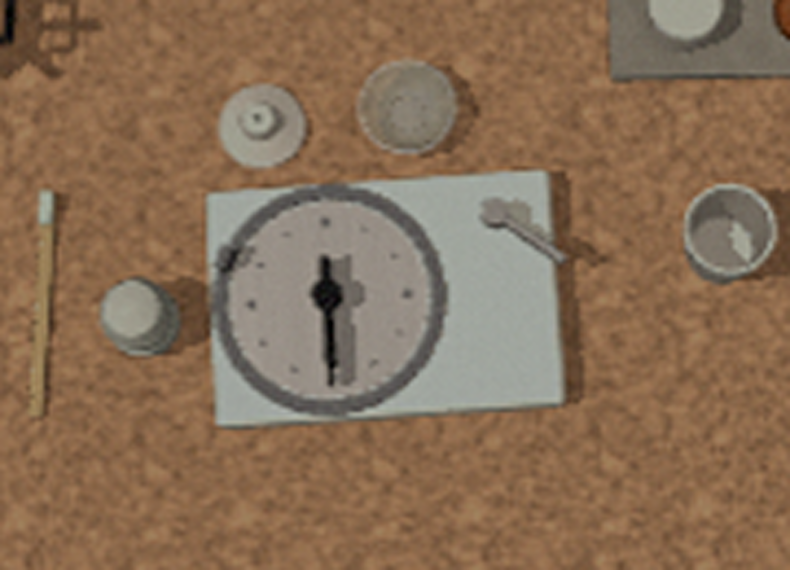

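View pics/sc.png

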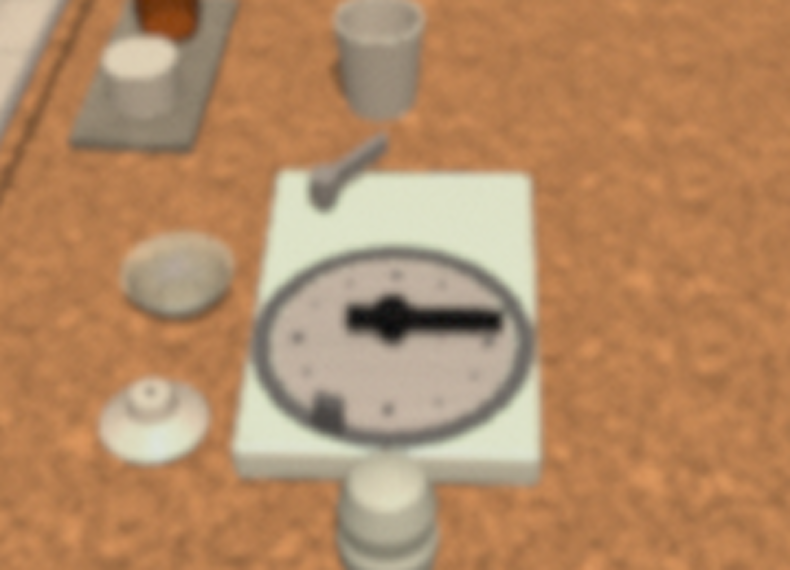

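View pics/top1.png

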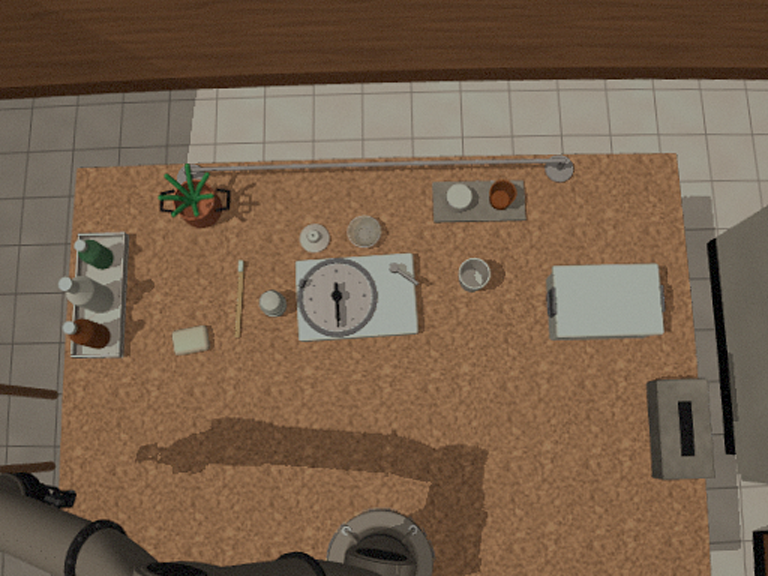

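View pics/side1.png

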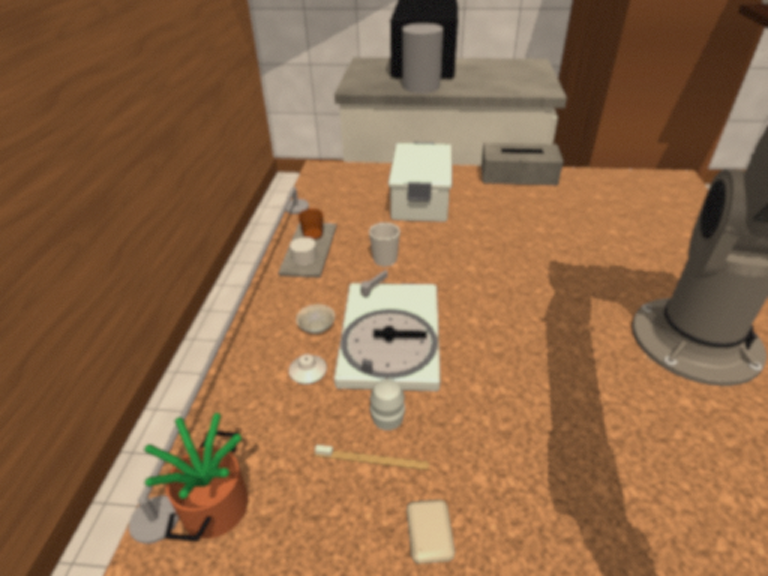

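```bash
cat > fit.py <<'E'
from h import *
from scipy.optimize import least_squares
# re-use calibrations
def cam(c): return bot.read_camera(c)
E
python3 - <<'E'
from h import *
from scipy.optimize import least_squares
P={c:bot.read_camera(c) for c in('top','side')}
def toP(l,x0,y0): return [(x0+x/4.389,y0+y/4.385) for x,y in l]
top=toP([(207,193),(548,171),(564,402),(216,425)],150,130)
side=toP([(277,172),(530,175),(539,461),(236,459)],170,150)
loc_top=[(.095,.135),(.095,-.14),(-.095,-.14),(-.095,.135)]
loc_side=[(.095,-.14),(-.095,-.14),(-.095,.135),(.095,.135)]
def W(s,l,z):
    c,sn=np.cos(s[2]),np.sin(s[2]); return np.array([[s[0]+c*a-sn*b,s[1]+sn*a+c*b,z] for a,b in l])
for cams in (('top',),('side',),('top','side')):
    def res(s):
        r=[]
        if 'top' in cams: r.append(proj(P['top'],W(s,loc_top,.035))-top)
        if 'side' in cams: r.append(proj(P['side'],W(s,loc_side,.035))-side)
        return np.concatenate(r).ravel()
    o=least_squares(res,[.6,.045,0]); print(cams,o.x.round(4),o.fun.round(1))
s=o.x; np.save('s.npy',s)
dc=W(s,[(0,.04)],0)[0]; print('dial',dc)
def ang(X): # clockwise from timer -x
    v=X[:2]-dc[:2]; a=np.arctan2(v[1],v[0])-s[2]; return (np.pi-a)%(2*np.pi), np.linalg.norm(v)
for c,n,uv,z in [('top','tab',toP([(233,258)],150,130)[0],.064),('top','tip',toP([(331,384)],150,130)[0],.065),('top','tail',toP([(325,258)],150,130)[0],.065),('side','tip',toP([(500,317)],170,150)[0],.06),
  ('side','tab',toP([(327,400)],170,150)[0],.064),('top','levtip',toP([(562,257)],150,130)[0],.063),('side','levtip',toP([(385,142)],170,150)[0],.063),('top','hub',toP([(327,293)],150,130)[0],.065)]:
    X=atz(P[c],uv,z); print(c,n,X.round(4),np.round(ang(X),3))
print('pivot',W(s,[(.055,-.095)],.056))
for c in P:
    for q in('tab','pointer','start_lever','lever_tip'):
        for r in bot.cut_out(P[c],q)[:2]: 
            ys,xs=np.nonzero(r['pixels']); print(c,q,round(r['score'],2),np.round(r['point'],1),len(xs),xs.min(),xs.max(),ys.min(),ys.max(),xs.mean().round(1),ys.mean().round(1))
    im=P[c]['pixels'][:,:,::-1].copy(); im=cv2.resize(im,None,fx=6,fy=6,interpolation=cv2.INTER_CUBIC)
    def pl(pts,col,cl=False):
        q=((proj(P[c],pts)+.5)*6).astype(int); cv2.polylines(im,[q.reshape(-1,1,2)],cl,col,1)
    pl(W(s,loc_top,.035),(0,0,255),True)
    th=np.linspace(0,6.28,80)
    for R in(.0785,.012): pl(W(s,[(R*np.cos(t),.04+R*np.sin(t)) for t in th],.035 if R>.05 else .065),(0,255,0))
    x0,y0=(190,150) if c=='top' else (215,180)
    cv2.imwrite(f'pics/ov_{c}.png',im[y0*6:y0*6+95*6,x0*6:x0*6+100*6])
E
```

```text
('top',) [0.5967 0.0465 0.0438] [-0.5 -0.6  0.4 -0.7  0.5  0.7 -0.4  0.6]
('side',) [0.5958 0.0561 0.0543] [-0.6 -0.2  0.3 -0.1  1.6  0.4 -1.3 -0.6]
('top', 'side') [0.5963 0.0506 0.0495] [-1.8 -0.2 -1.  -0.8 -0.5  0.6 -1.4  0.9 -0.3 -1.3  0.4 -1.1  1.2 -1.1
 -1.4 -2.4]
dial [0.59430029 0.09050861 0.        ]
top tab [0.6246 0.159  0.064 ] [2.037 0.075]
top tip [0.5242 0.0831 0.065 ] [6.228 0.071]
top tail [0.6228 0.0872 0.065 ] [3.308 0.029]
side tip [0.5255 0.0888 0.06  ] [0.025 0.069]
side tab [0.6261 0.1724 0.064 ] [1.991 0.088]
top levtip [ 0.6199 -0.0965  0.063 ] [4.626 0.189]
side levtip [ 0.6158 -0.084   0.063 ] [4.639 0.176]
top hub [0.5952 0.0858 0.065 ] [4.575 0.005]
pivot [[ 0.65590847 -0.04160662  0.056     ]]
top tab 0.78 [248.3 188.5] 703 197 251 171 224 225.4 196.8
top tab 0.25 [314.  183.2] 339 306 326 173 193 315.2 182.9
top pointer 0.4 [225.8 195.2] 64 221 226 190 209 223.8 199.1
top pointer 0.29 [124.3 227.6] 412 115 139 217 236 126.6 226.2
side tab 0.79 [242.5 241.3] 567 227 290 206 251 255.6 231.0
side pointer 0.61 [263.6 221.7] 201 250 284 218 227 265.0 222.5
side start_lever 0.62 [249.6 189.7] 114 240 257 181 196 247.7 188.7
side start_lever 0.55 [203.9 243.1] 353 194 217 237 255 205.3 246.0
side lever_tip 0.63 [248.  187.2] 112 241 257 181 196 248.0 188.9
```

View pics/ov_top.png

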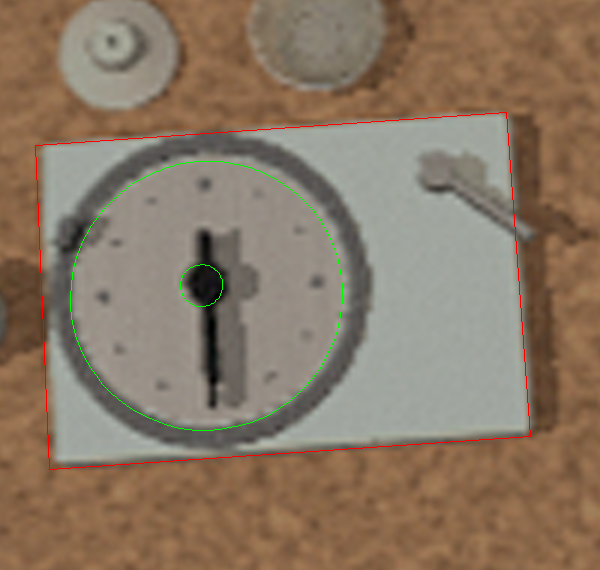

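View pics/ov_side.png

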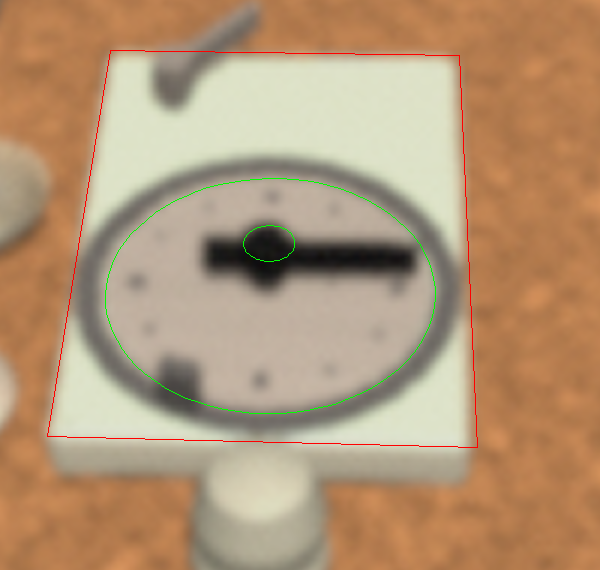

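```bash
cat > dial.py <<'E'
from h import *
from scipy.optimize import least_squares
from scipy.ndimage import map_coordinates
def ringfit(p,c0,z=.035):
    g=p['pixels'].astype(float).mean(2)
    c=np.array(c0,float); th=np.linspace(0,2*np.pi,180,endpoint=False); rs=np.arange(.060,.105,.0005)
    for it in range(3):
        pts=[]
        X=np.array([[c[0]+r*np.cos(t),c[1]+r*np.sin(t),z] for t in th for r in rs])
        uv=proj(p,X); v=map_coordinates(g,[uv[:,1],uv[:,0]],order=1).reshape(len(th),-1)
        d=np.gradient(v,axis=1)
        res=[]
        m=(rs>.070)&(rs<.1)
        ii=[];oo=[]
        for k in range(len(th)):
            i=np.argmin(np.where((rs>.070)&(rs<.087),d[k],0)); o=np.argmax(np.where((rs>.084)&(rs<.1),d[k],0))
            ii.append(rs[i]);oo.append(rs[o])
        ii=np.array(ii);oo=np.array(oo)
        def f(q): 
            return np.concatenate([ii-q[2]-q[0]*np.cos(th)-q[1]*np.sin(th), oo-q[3]-q[0]*np.cos(th)-q[1]*np.sin(th)])
        o=least_squares(f,[0,0,.0785,.091],loss='soft_l1',f_scale=.001)
        c=c+o.x[:2]
    return c,o.x[2:],np.median(abs(o.fun))
if __name__=='__main__':
    for c in('top','side'):
        p=bot.read_camera(c); print(c,ringfit(p,[.594,.088]))
E
python3 dial.py
```

```text
top (array([0.59745374, 0.08804866]), array([0.07995652, 0.09203698]), np.float64(0.0005450849921745319))
side (array([0.59585358, 0.08832443]), array([0.07963738, 0.09192759]), np.float64(0.0006442014626742))
```

```bash
cat > ov.py <<'E'
from h import *
import sys
dc={'top':(.5972,.0881),'side':(.5960,.0883)}
def box(c,ang,r0,r1,w,z0,z1):
    e=np.array([np.cos(ang),np.sin(ang)]);n=np.array([-e[1],e[0]]);C=np.array(c)
    b=[C+e*r0-n*w/2,C+e*r1-n*w/2,C+e*r1+n*w/2,C+e*r0+n*w/2]
    return [np.array([[*q,z] for q in b]) for z in(z0,z1)]
def run(name,angs,ptr,lev=None,reg=((195,168,45,45),(235,215,45,45)),tag='z'):
    out=[]
    for c,(x0,y0,w,h) in zip(('top','side'),reg):
        p=bot.read_camera(c); k=int(390/w)
        im=cv2.resize(p['pixels'][y0:y0+h,x0:x0+w,::-1],None,fx=k,fy=k,interpolation=cv2.INTER_CUBIC)
        def pl(pts,col):
            q=((proj(p,pts)-[x0,y0]+.5)*k).astype(int); cv2.polylines(im,[q.reshape(-1,1,2)],True,col,1)
        cols=[(0,0,255),(0,255,0),(255,0,0)]
        for a,col in zip(angs,cols):
            for b in box(dc[c],a,.081,.091,.018,.035,.064): pl(b,col)
        for a in ptr:
            for b in box(dc[c],a,-.03,.072,.006,.047,.065): pl(b,(0,255,255))
        out.append(cv2.resize(im,(395,560*395//395 if False else int(395*h/w))))
    cv2.imwrite(f'pics/{name}.png',np.hstack(out))
if __name__=='__main__':
    run('tab1',[1.17,1.23],[])
    run('ptr1',[],[-3.10],reg=((200,175,45,50),(240,200,54,60)))
E
python3 ov.py
```

```text
(no output)
```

View pics/tab1.png

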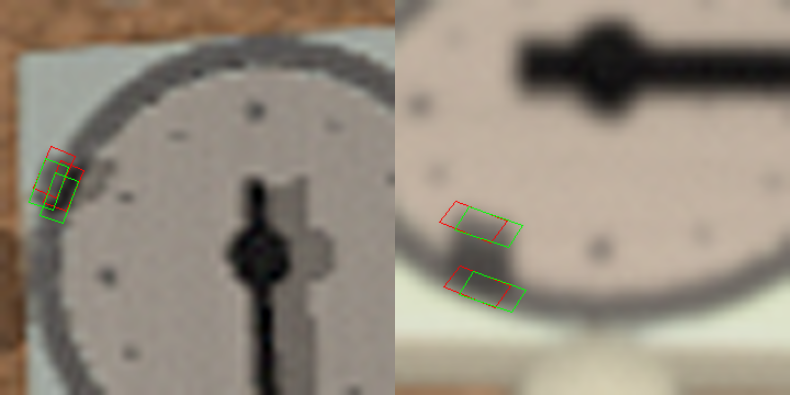

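View pics/ptr1.png

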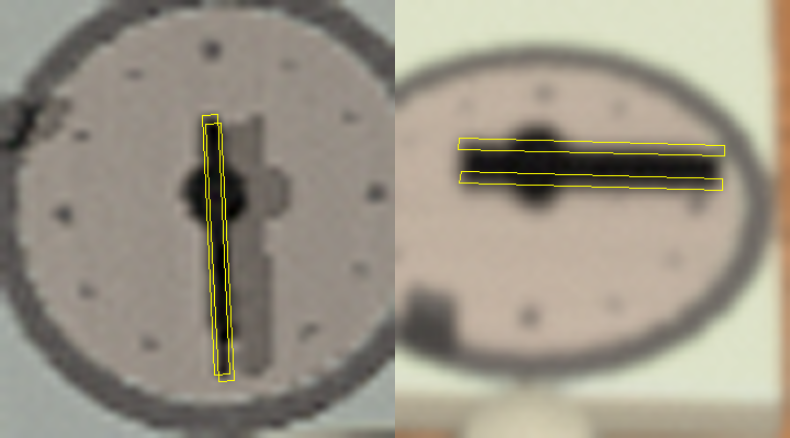

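```bash
cat > plan.py <<'E'
from h import *
from scipy.spatial.transform import Rotation as Ro
def state():
    o=bot.get_obs(); q=o['tool_rot']; R=Ro.from_quat([q[1],q[2],q[3],q[0]]).as_matrix(); return np.array(o['eef_pos']),R,o
def line(target,yaw,n,p=None,R=None,nd=2):
    """rows to world target/tool-x yaw in n equal rows"""
    if p is None: p,R,_=state()
    x=np.array([np.cos(yaw),np.sin(yaw),0]);z=np.array([0,0,-1.]);Rt=np.column_stack([x,np.cross(z,x),z])
    rows=[]
    for k in range(n):
        m=n-k
        d=R.T@((np.array(target)-p)/m)*100
        rv=Ro.from_matrix(R.T@Rt).as_rotvec(degrees=True)/m
        row=np.concatenate([d.round(nd),rv.round(1)]); rows.append(row.tolist())
        p=p+R@row[:3]/100; R=R@Ro.from_rotvec(row[3:],degrees=True).as_matrix()
    return rows,p,R
def show(rows,g=1): print(str([[float(v)+0 for v in r]+[g] for r in rows]).replace('-0.0,','0,').replace('.0,',',').replace(' ',''))
E
python3 - <<'E'
from plan import *
r,p,R=line([.553,.0515,.20],.04,17); show(r)
print(p)
E
```

```text
[[-2.79,3.05,0.18,0,0,4.2,1],[-2.56,3.24,0.18,0,0,4.2,1],[-2.31,3.42,0.18,0,0,4.2,1],[-2.06,3.58,0.18,0,0,4.2,1],[-1.79,3.72,0.19,0,0,4.2,1],[-1.51,3.84,0.18,0,0,4.2,1],[-1.22,3.94,0.19,0,0,4.2,1],[-0.93,4.02,0.18,0,0,4.2,1],[-0.64,4.08,0.19,0,0,4.2,1],[-0.34,4.11,0.18,0,0,4.2,1],[-0.03,4.13,0.19,0,0,4.3,1],[0.28,4.12,0.18,0,0,4.2,1],[0.58,4.09,0.19,0,0,4.3,1],[0.88,4.03,0.18,0,0,4.2,1],[1.17,3.96,0.19,0,0,4.3,1],[1.47,3.86,0.18,0,0,4.2,1],[1.75,3.74,0.19,0,0,4.3,1]]
[0.55303261 0.05150395 0.19997873]
```

Call:
step_arm --pt "-2.79 3.05 0.18 0 0 4.2 1" --pt "-2.56 3.24 0.18 0 0 4.2 1" --pt "-2.31 3.42 0.18 0 0 4.2 1" --pt "-2.06 3.58 0.18 0 0 4.2 1" --pt "-1.79 3.72 0.19 0 0 4.2 1" --pt "-1.51 3.84 0.18 0 0 4.2 1" --pt "-1.22 3.94 0.19 0 0 4.2 1" --pt "-0.93 4.02 0.18 0 0 4.2 1" --pt "-0.64 4.08 0.19 0 0 4.2 1" --pt "-0.34 4.11 0.18 0 0 4.2 1" --pt "-0.03 4.13 0.19 0 0 4.3 1" --pt "0.28 4.12 0.18 0 0 4.2 1" --pt "0.58 4.09 0.19 0 0 4.3 1" --pt "0.88 4.03 0.18 0 0 4.2 1" --pt "1.17 3.96 0.19 0 0 4.3 1" --pt "1.47 3.86 0.18 0 0 4.2 1" --pt "1.75 3.74 0.19 0 0 4.3 1" --pt "0 0 0 0 0 0 1"

```text
t: 4.1
eef_pos: [0.5553, 0.0451, 0.2004]
tool_rot: [0.002, 1.0, 0.015, 0.001]
contact_force: [-0.1, -0.3, 0.2]
gripper_width: -0.002
```

```bash
python3 - <<'E'
from plan import *
p,R,o=state(); print(p,o['q'].round(2),np.arctan2(R[1,0],R[0,0]))
r,p,R=line([.553,.0525,.070],.04,5); show(r)
r,p,R=line([.553,.0525,.052],.04,3,p,R); show(r)
E
```

```text
[0.55528856 0.04514715 0.20044521] [-0.62  0.34  0.53  1.9  -0.21  0.95  0.04] 0.029682527945982733
[[-0.05,-0.16,2.61,0,0,-0.1,1],[-0.05,-0.16,2.61,0,0,-0.1,1],[-0.05,-0.15,2.61,0.1,0,-0.1,1],[-0.04,-0.15,2.61,0,-0.1,-0.1,1],[-0.04,-0.15,2.6,0.1,0,-0.2,1]]
[[0,0,0.6,0,0,0,1],[0,0,0.6,0,0,0,1],[0,0,0.6,0,0,0,1]]
```

Call:
step_arm --pt "-0.05 -0.16 2.6 0 0 0 1" --pt "-0.05 -0.16 2.6 0 0 0 1" --pt "-0.05 -0.15 2.6 0 0 0 1" --pt "-0.04 -0.15 2.6 0 0 0 1" --pt "0 0 2 0 0 0 1" --pt "0 0 0 0 0 0 1" --pt "0 0 0 0 0 0 1"

```text
t: 4.8
eef_pos: [0.5509, 0.0579, 0.0763]
tool_rot: [-0.0, 1.0, 0.02, -0.0]
contact_force: [0.9, -0.5, 1.5]
gripper_width: 0.003
```

```bash
python3 - <<'E'
from plan import *
p,R,o=state(); print(p,np.arctan2(R[1,0],R[0,0]),o['contact_force'])
r=line([.553,.0525,.052],.04,4)[0]; show(r)
for c in('top','side'): save(bot.read_camera(c),c+'2')
a=cv2.imread('pics/side2.png');cv2.imwrite('pics/s2.png',cv2.resize(a[225:420,255:525],(780,563)))
E
```

```text
[0.55093643 0.05789969 0.07633956] 0.04035068046443555 [ 0.9339489  -0.49896217  1.47781637]
[[0.05,0.14,0.61,0,0,0,1],[0.04,0.14,0.61,0,0,0,1],[0.05,0.13,0.61,0,0,0,1],[0.04,0.14,0.6,0,0,0,1]]
```

View pics/s2.png

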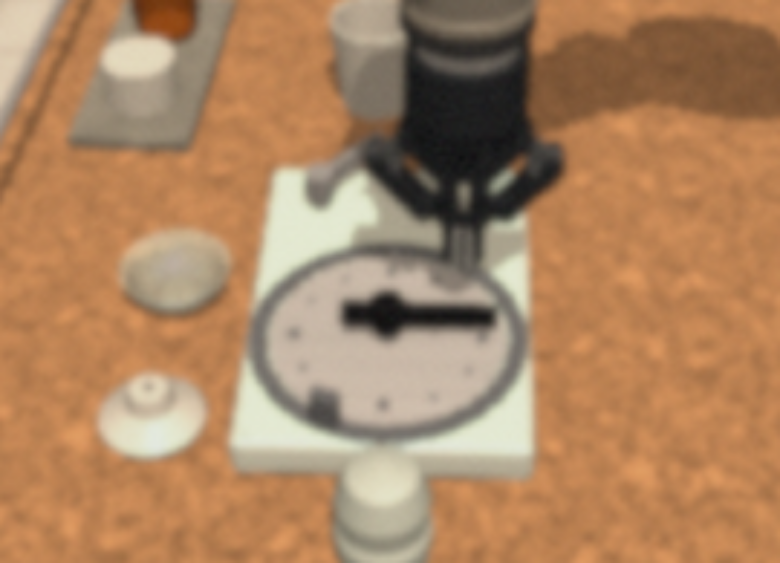

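Call:
step_arm --pt "0 0 0.8 0 0 0 1" --pt "0 0 0.8 0 0 0 1" --pt "0 0 0.8 0 0 0 1" --pt "0 -0.3 0 0 0 0 1" --pt "0 -0.3 0 0 0 0 1" --pt "0 -0.3 0 0 0 0 1" --pt "0 -0.3 0 0 0 0 1" --pt "0 0 0 0 0 0 1" --pt "0 0 0 0 0 0 1"

```text
t: 5.8
eef_pos: [0.5505, 0.0697, 0.0521]
tool_rot: [-0.0, 1.0, 0.02, 0.0]
contact_force: [-0.3, 0.2, 1.3]
gripper_width: -0.003
```

```bash
python3 - <<'E'
from plan import *
p,R,o=state(); print(p,np.arctan2(R[1,0],R[0,0]),o['contact_force'],o['q'].round(2))
a=bot.read_camera('side')['pixels'][150:280,170:350,::-1];cv2.imwrite('pics/s3.png',cv2.resize(a,(780,563),interpolation=cv2.INTER_CUBIC))
E
```

```text
[0.55050475 0.06973577 0.05213579] 0.04014967866559416 [-0.25960376  0.17520242  1.33258596] [-0.56  0.55  0.41  2.   -0.36  0.65  0.13]
```

View pics/s3.png

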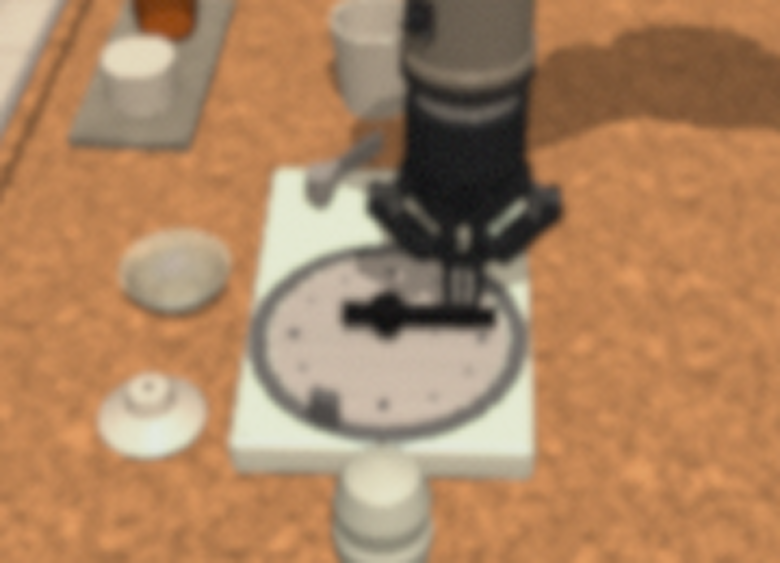

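Call:
step_arm --pt "0 -0.2 0 0 0 0 1" --pt "-0.11 -0.41 0 0 0 5 1" --pt "-0.11 -0.41 0 0 0 5 1" --pt "-0.11 -0.41 0 0 0 5 1" --pt "-0.11 -0.41 0 0 0 5 1" --pt "-0.11 -0.41 0 0 0 5 1" --pt "-0.11 -0.41 0 0 0 5 1" --pt "-0.11 -0.41 0 0 0 5 1" --pt "-0.11 -0.41 0 0 0 5 1" --pt "0 0 0 0 0 0 1" --pt "0 0 0 0 0 0 1"

```text
t: 6.95
eef_pos: [0.5504, 0.1049, 0.052]
tool_rot: [0.0, 0.947, -0.322, 0.0]
contact_force: [1.1, 0.2, 0.7]
gripper_width: -0.001
```

```bash
cat > chk.py <<'E'
import sys
from plan import *
p,R,o=state(); C=np.array([.5966,.0882,p[2]]); print(p,'yaw',np.arctan2(R[1,0],R[0,0]),o['contact_force'],o['q'].round(2)); print('C in tool',R.T@(C-p))
a=bot.read_camera('side');b=bot.read_camera('top')
if len(sys.argv)>2:
  for c,q in (('side',a),('top',b)): print(c)
cv2.imwrite(f'pics/{sys.argv[1]}.png',np.hstack([cv2.resize(a['pixels'][165:265,210:310,::-1],(400,400),interpolation=cv2.INTER_CUBIC),cv2.resize(b['pixels'][140:230,190:280,::-1],(400,400),interpolation=cv2.INTER_CUBIC)]))
E
python3 chk.py c4
```

```text
[0.55043168 0.10490721 0.05197235] yaw -0.6557474310049711 [1.14866794 0.24118244 0.67523307] [-0.75  0.61  0.6   2.   -0.53  0.69 -0.47]
C in tool [ 4.67799103e-02 -1.49092048e-02  5.19722847e-06]
```

View pics/c4.png

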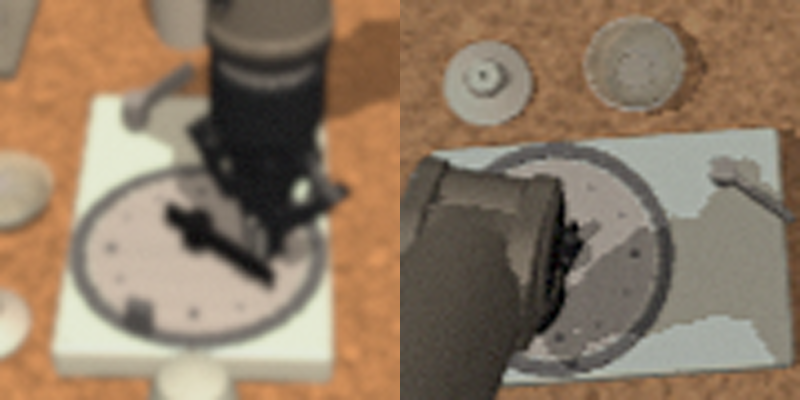

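Call:
step_arm --pt "-0.11 -0.41 0 0 0 5 1" --pt "-0.11 -0.41 0 0 0 5 1" --pt "-0.11 -0.41 0 0 0 5 1" --pt "-0.11 -0.41 0 0 0 5 1" --pt "-0.11 -0.41 0 0 0 5 1" --pt "-0.11 -0.41 0 0 0 5 1" --pt "-0.11 -0.41 0 0 0 5 1" --pt "-0.11 -0.41 0 0 0 5 1" --pt "-0.11 -0.41 0 0 0 5 1" --pt "-0.11 -0.41 0 0 0 5 1" --pt "-0.11 -0.41 0 0 0 5 1" --pt "0 0 0 0 0 0 1" --pt "0 0 0 0 0 0 1"

```text
t: 8.35
eef_pos: [0.5836, 0.1348, 0.0519]
tool_rot: [-0.0, -0.691, 0.723, -0.0]
contact_force: [-0.5, -0.6, 0.1]
gripper_width: 0.004
```

```bash
python3 chk.py c5
```

```text
[0.58360531 0.13477853 0.05191254] yaw -1.6156574282165346 [-0.4668029  -0.60588906  0.10611488] [-0.92  0.75  0.84  1.91 -0.76  0.83 -1.28]
C in tool [ 4.59489029e-02 -1.50704768e-02  1.05943357e-05]
```

View pics/c5.png

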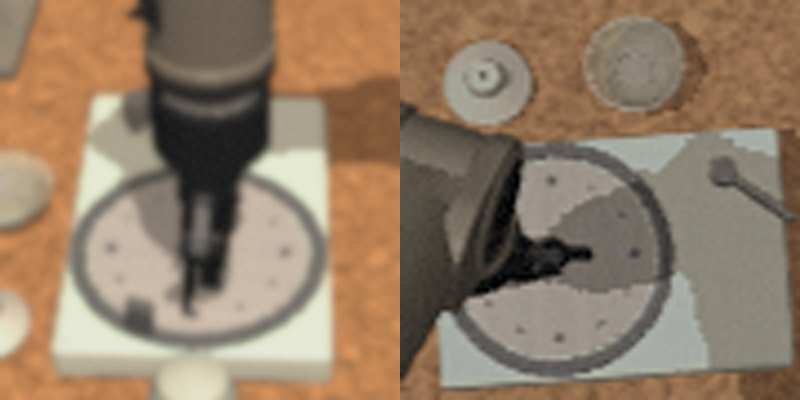

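```bash
python3 -c "
from ov import *
run('c6',[1.2],[1.526],reg=((195,168,50,50),(230,205,50,50)))"
```

```text
(no output)
```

View pics/c6.png

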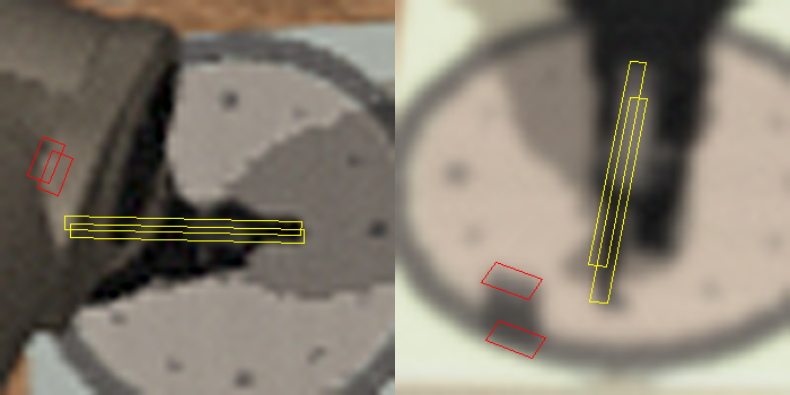

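Call:
step_arm --pt "-0.11 -0.41 0 0 0 5 1" --pt "-0.11 -0.41 0 0 0 5 1" --pt "-0.11 -0.41 0 0 0 5 1" --pt "-0.05 -0.16 0 0 0 2 1" --pt "0 0 0 0 0 0 1" --pt "0 0 0 0 0 0 1"

```text
t: 9.15
eef_pos: [0.5979, 0.1365, 0.052]
tool_rot: [-0.0, -0.576, 0.817, -0.0]
contact_force: [0.1, 0.6, -0.2]
gripper_width: 0.001
```

```bash
python3 chk.py c7;  python3 -c "
from ov import *
run('c8',[1.2],[1.226],reg=((195,168,50,50),(230,205,50,50)))"
```

```text
[0.59788199 0.13651885 0.05201546] yaw -1.913250559728535 [ 0.10650907  0.59340719 -0.24403932] [-0.94  0.81  0.91  1.88 -0.83  0.88 -1.53]
C in tool [ 4.59436327e-02 -1.50179158e-02  5.53176303e-06]
```

View pics/c8.png

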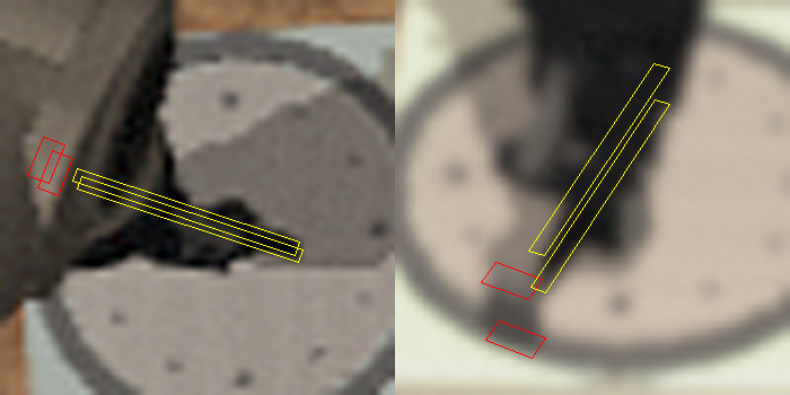

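Call:
step_arm --pt "0 0.5 0 0 0 0 1" --pt "0 1 0 0 0 0 1" --pt "0 1 -1 0 0 0 1" --pt "0 1 -3 0 0 0 1" --pt "0 3 -3 0 0 0 1" --pt "0 4 -1 0 0 0 1" --pt "0 4 0 0 0 0 1" --pt "0 3 0 0 0 0 1" --pt "0 0 0 0 0 0 1" --pt "0 0 0 0 0 0 1"

```text
t: 10.35
eef_pos: [0.4324, 0.1966, 0.1324]
tool_rot: [0.0, -0.576, 0.817, 0.001]
contact_force: [-0.2, 0.7, 1.3]
gripper_width: -0.002
```

```bash
python3 chk.py c9; python3 dial.py; python3 -c "
from ov import *
run('c10',[1.2],[1.226],reg=((195,168,50,50),(230,205,50,50)))"
```

```text
[0.43241919 0.19657041 0.13235966] yaw -1.9129837767086033 [-0.15747256  0.65487206  1.29022441] [-1.44  0.54  1.16  2.16 -0.68  0.87 -1.77]
C in tool [ 4.69967519e-02 -1.91025564e-01 -1.57980939e-04]
top (array([0.59739906, 0.08809251]), array([0.07989097, 0.09206489]), np.float64(0.0005811083594035126))
side (array([0.59595278, 0.08833988]), array([0.0795959 , 0.09190473]), np.float64(0.0006038288795707807))
```

View pics/c9.png

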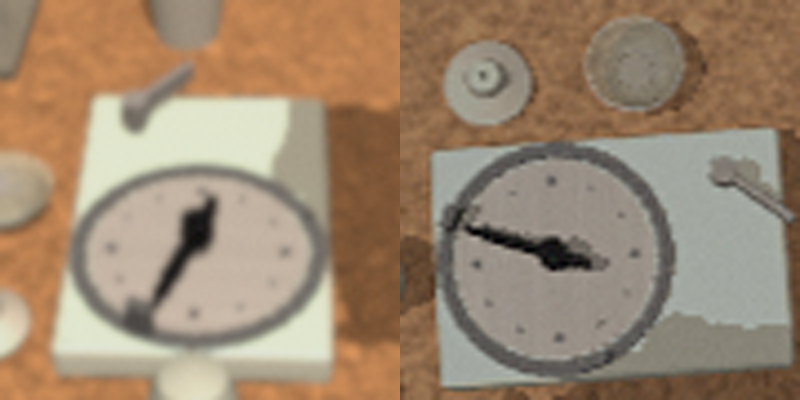

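View pics/c10.png

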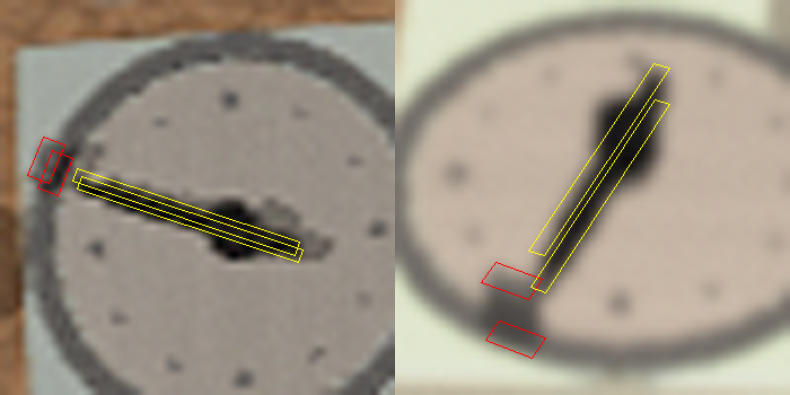

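```bash
cat > ang.py <<'E'
from h import *
dcs={'top':(.5974,.0881),'side':(.5960,.0883)}
def hull(p,c,ang,prof,z0,z1):
    e=np.array([np.cos(ang),np.sin(ang)]);n=np.array([-e[1],e[0]]);C=np.array(c)
    pts=np.array([[*(C+e*r+n*s*w/2),z] for r,w in prof for s in(1,-1) for z in(z0,z1)])
    q=proj(p,pts); return q
def inside(p,q,S=8):
    h=cv2.convexHull(((q+.5)*S).astype(np.float32)).astype(int)
    m=np.zeros((384*S,512*S),np.uint8); cv2.fillConvexPoly(m,h,1)
    return cv2.resize(m.astype(np.float32),(512,384),interpolation=cv2.INTER_AREA)
def best(p,c,angs,prof,z0,z1):
    g=p['pixels'].astype(float).mean(2); sc=[]
    for a in angs:
        w=inside(p,hull(p,c,a,prof,z0,z1)); sc.append((w*g).sum()/w.sum())
    sc=np.array(sc); i=sc.argmin(); 
    # symmetric centroid of the dip
    wt=np.clip(sc.min()+.5*(np.percentile(sc,80)-sc.min())-sc,0,None); return angs[i],(wt*angs).sum()/wt.sum(),sc[i]
if __name__=='__main__':
  for c in('top','side'):
    p=bot.read_camera(c)
    for d in (dcs[c],(.5966,.0882)):
      print(c,'pointer tipside',best(p,d,np.arange(.9,1.6,.01),[(.02,.007),(.072,.004)],.047,.065),'tab',best(p,d,np.arange(.9,1.6,.01),[(.081,.018),(.091,.018)],.036,.064))
    for n,z in(('pointer_tip',.056),('tab_foot',.056)):
      for r in bot.pinpoint(p,n)[:2]:
        X=atz(p,r['point'],z)[:2]-dcs[c]; print(n,round(r['score'],2),np.arctan2(X[1],X[0]).round(3),np.linalg.norm(X).round(4))
E
python3 ang.py
```

```text
top pointer tipside (np.float64(1.2700000000000005), np.float64(1.258742729521452), np.float64(34.67912388774811)) tab (np.float64(1.2200000000000002), np.float64(1.20809225867485), np.float64(81.4885221020679))
top pointer tipside (np.float64(1.2500000000000004), np.float64(1.2407297009309526), np.float64(34.88884359287947)) tab (np.float64(1.2000000000000002), np.float64(1.1979936435825118), np.float64(80.07569644572526))
pointer_tip 0.48 1.287 0.0705
tab_foot 0.86 1.045 0.0703
side pointer tipside (np.float64(1.2700000000000005), np.float64(1.2816710920652081), np.float64(69.34400725547648)) tab (np.float64(1.2000000000000002), np.float64(1.2024978171628073), np.float64(101.6410045849586))
side pointer tipside (np.float64(1.3000000000000003), np.float64(1.2951804765523462), np.float64(69.52947504302927)) tab (np.float64(1.2100000000000004), np.float64(1.209903689963311), np.float64(101.45685313733496))
pointer_tip 0.6 1.295 0.0685
tab_foot 0.89 1.116 0.0734
tab_foot 0.65 0.629 0.1659
```

```bash
python3 - <<'E'
from plan import *
C=np.array([.5966,.0882,0]);yaw=-1.98
x=np.array([np.cos(yaw),np.sin(yaw),0]);z=np.array([0,0,-1.]);Rt=np.column_stack([x,np.cross(z,x),z])
f=C-Rt@np.array([.046,-.015,0]);f[2]=.052; pre=f+Rt@np.array([0,.02,0]); print(f,pre)
r,p,R=line([*pre[:2],.1324],yaw,5); show(r)
r,p,R=line(pre,yaw,4,p,R); show(r)
r,p,R=line(f,yaw,7,p,R); show(r); print(p)
E
```

```text
[0.60114086 0.13637033 0.052     ] [0.5827921  0.14432791 0.052     ]
[[-0.04,-3.16,-0.01,0,0,0.7,1],[-0.08,-3.16,-0.01,0,0,0.8,1],[-0.13,-3.16,-0.01,0,0,0.7,1],[-0.17,-3.15,-0.01,0,0,0.8,1],[-0.21,-3.15,0,0,0,0.7,1]]
[[0,0,2.01,0,0,0,1],[0,0,2.01,0,0,0,1],[0,0,2.01,0,0,0,1],[0,0,2.01,0,0,0,1]]
[[0,-0.29,0,0,0,0,1],[0,-0.29,0,0,0,0,1],[0,-0.28,0,0,0,0,1],[0,-0.29,0,0,0,0,1],[0,-0.28,0,0,0,0,1],[0,-0.29,0,0,0,0,1],[0,-0.28,0,0,0,0,1]]
[0.60111444 0.13634297 0.05196481]
```

Call:
step_arm --pt "-0.04 -3.16 -0.01 0 0 0.7 1" --pt "-0.08 -3.16 -0.01 0 0 0.8 1" --pt "-0.13 -3.16 -0.01 0 0 0.7 1" --pt "-0.17 -3.15 -0.01 0 0 0.8 1" --pt "-0.21 -3.15 0 0 0 0.7 1" --pt "0 0 0 0 0 0 1" --pt "0 0 2 0 0 0 1" --pt "0 0 2 0 0 0 1" --pt "0 0 2 0 0 0 1" --pt "0 0 2 0 0 0 1" --pt "0 0 0 0 0 0 1" --pt "0 -0.3 0 0 0 0 1" --pt "0 -0.3 0 0 0 0 1" --pt "0 -0.3 0 0 0 0 1" --pt "0 -0.3 0 0 0 0 1" --pt "0 -0.2 0 0 0 0 1" --pt "0 -0.2 0 0 0 0 1" --pt "0 -0.2 0 0 0 0 1" --pt "0 -0.2 0 0 0 0 1" --pt "0 0 0 0 0 0 1"

```text
t: 12.95
eef_pos: [0.6012, 0.1366, 0.0524]
tool_rot: [0.0, -0.549, 0.836, 0.0]
contact_force: [-0.1, 0.0, 0.1]
gripper_width: -0.001
```

```bash
python3 chk.py c11
```

```text
[0.60119217 0.13660049 0.05236116] yaw -1.9795444137537803 [-0.12392894  0.01086596  0.14306954] [-0.95  0.82  0.92  1.87 -0.84  0.89 -1.59]
C in tool [ 4.62384207e-02 -1.50234363e-02 -3.11495843e-06]
```

Retreat the same way and look.

Call:
step_arm --pt "0 0.5 0 0 0 0 1" --pt "0 1 0 0 0 0 1" --pt "0 1 -1 0 0 0 1" --pt "0 1 -3 0 0 0 1" --pt "0 3 -3 0 0 0 1" --pt "0 4 -1 0 0 0 1" --pt "0 4 0 0 0 0 1" --pt "0 3 0 0 0 0 1" --pt "0 0 0 0 0 0 1" --pt "0 0 0 0 0 0 1"

```text
t: 14.05
eef_pos: [0.4396, 0.207, 0.1328]
tool_rot: [0.0, -0.55, 0.835, 0.001]
contact_force: [1.1, 0.8, -0.1]
gripper_width: -0.003
```

```bash
python3 chk.py c12; python3 ang.py; python3 dial.py; python3 -c "
from ov import *
run('c13',[],[],reg=((195,168,50,50),(230,205,50,50)))"
```

```text
[0.43957608 0.20700827 0.13277991] yaw -1.9775597119788706 [ 1.08350775  0.75460884 -0.06853373] [-1.44  0.57  1.16  2.14 -0.7   0.89 -1.83]
C in tool [ 4.69894541e-02 -1.91216847e-01 -1.64097390e-04]
top pointer tipside (np.float64(1.2000000000000002), np.float64(1.1906596865495807), np.float64(36.39509306260575)) tab (np.float64(1.2200000000000002), np.float64(1.2085703247313795), np.float64(82.47486245494213))
top pointer tipside (np.float64(1.1800000000000002), np.float64(1.173299254435826), np.float64(35.91268486916952)) tab (np.float64(1.2000000000000002), np.float64(1.1983112530997184), np.float64(81.16080691642651))
pointer_tip 0.46 1.208 0.0754
tab_foot 0.9 1.231 0.0674
tab_foot 0.15 -1.651 0.5863
side pointer tipside (np.float64(1.2200000000000002), np.float64(1.2214227846095218), np.float64(66.09672821509555)) tab (np.float64(1.2000000000000002), np.float64(1.197415080262409), np.float64(101.40333949223294))
side pointer tipside (np.float64(1.2200000000000002), np.float64(1.2347697834417732), np.float64(65.39911929543635)) tab (np.float64(1.2100000000000004), np.float64(1.2046571482952004), np.float64(101.29706002449981))
pointer_tip 0.68 1.271 0.0695
tab_foot 0.9 1.123 0.0637
top (array([0.59742086, 0.08811241]), array([0.07999311, 0.09199337]), np.float64(0.0005314694958543447))
side (array([0.59598836, 0.08828313]), array([0.0796165, 0.0918373]), np.float64(0.0006570699313040581))
```

View pics/c13.png

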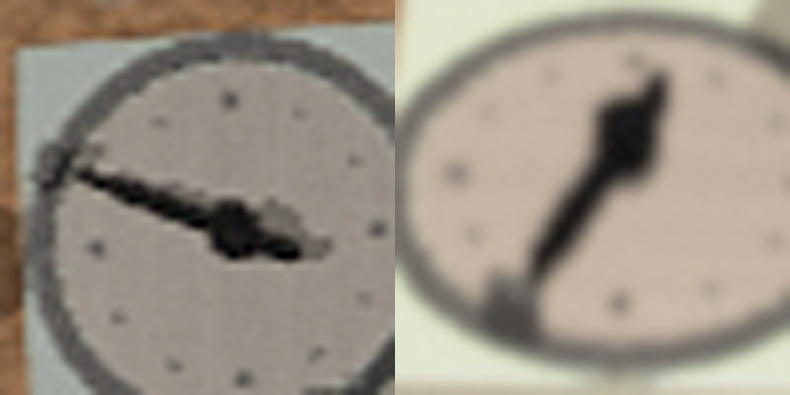

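```bash
python3 - <<'E'
from plan import *
Pv=np.array([.658,-.044,0]);yaw=.87
x=np.array([np.cos(yaw),np.sin(yaw),0]);z=np.array([0,0,-1.]);Rt=np.column_stack([x,np.cross(z,x),z])
f=Pv-Rt@np.array([.045,-.035,0]); print(f)
r,p,R=line([*f[:2],.2],yaw,20); show(r); print(p)
p=bot.read_camera('top')
im=cv2.resize(p['pixels'][160:210,245:335,::-1],None,fx=8,fy=8,interpolation=cv2.INTER_CUBIC); 
def dot(X,col): 
    q=proj(p,[X])[0]; cv2.circle(im,tuple(((q-[245,160]+.5)*8).astype(int).tolist()),4,col,-1)
dot([*Pv[:2],.065],(0,0,255)); dot(list(Pv[:2]+.066*np.array([np.cos(-2.27),np.sin(-2.27)]))+[.065],(0,255,0)); dot([*f[:2],.052],(255,0,0))
cv2.imwrite('pics/lev.png',im)
E
```

```text
[ 0.65573432 -0.10096373  0.        ]
[[0.98,-1.6,-0.34,0,0,-8.2,1],[1.2,-1.44,-0.34,0,0,-8.2,1],[1.39,-1.26,-0.34,0,0,-8.2,1],[1.56,-1.04,-0.34,0,0,-8.2,1],[1.69,-0.81,-0.34,0,0,-8.2,1],[1.79,-0.56,-0.34,0,0,-8.2,1],[1.85,-0.3,-0.34,0,0,-8.1,1],[1.87,-0.04,-0.34,0,0,-8.2,1],[1.86,0.23,-0.34,0,0,-8.1,1],[1.81,0.49,-0.34,0,0,-8.2,1],[1.72,0.74,-0.34,0,0,-8.1,1],[1.6,0.98,-0.34,0,0,-8.2,1],[1.44,1.19,-0.34,0,0,-8.1,1],[1.26,1.39,-0.33,0,0,-8.2,1],[1.05,1.55,-0.34,0,0,-8.1,1],[0.82,1.68,-0.33,0,0,-8.2,1],[0.58,1.79,-0.34,0,0,-8.1,1],[0.32,1.85,-0.33,0,0,-8.2,1],[0.05,1.87,-0.34,0,0,-8.1,1],[-0.22,1.86,-0.33,0,0,-8.2,1]]
[ 0.6557011  -0.10096257  0.19999424]
```

View pics/lev.png

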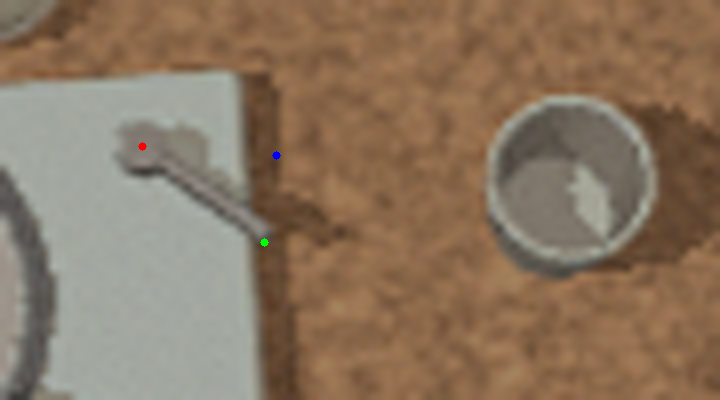

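Call:
step_arm --pt "0.98 -1.6 -0.34 0 0 -8.2 1" --pt "1.2 -1.44 -0.34 0 0 -8.2 1" --pt "1.39 -1.26 -0.34 0 0 -8.2 1" --pt "1.56 -1.04 -0.34 0 0 -8.2 1" --pt "1.69 -0.81 -0.34 0 0 -8.2 1" --pt "1.79 -0.56 -0.34 0 0 -8.2 1" --pt "1.85 -0.3 -0.34 0 0 -8.1 1" --pt "1.87 -0.04 -0.34 0 0 -8.2 1" --pt "1.86 0.23 -0.34 0 0 -8.1 1" --pt "1.81 0.49 -0.34 0 0 -8.2 1" --pt "1.72 0.74 -0.34 0 0 -8.1 1" --pt "1.6 0.98 -0.34 0 0 -8.2 1" --pt "1.44 1.19 -0.34 0 0 -8.1 1" --pt "1.26 1.39 -0.33 0 0 -8.2 1" --pt "1.05 1.55 -0.34 0 0 -8.1 1" --pt "0.82 1.68 -0.33 0 0 -8.2 1" --pt "0.58 1.79 -0.34 0 0 -8.1 1" --pt "0.32 1.85 -0.33 0 0 -8.2 1" --pt "0.05 1.87 -0.34 0 0 -8.1 1" --pt "-0.22 1.86 -0.33 0 0 -8.2 1"

```text
t: 16.7
eef_pos: [0.6559, -0.1014, 0.1999]
tool_rot: [-0.0, 0.906, 0.424, -0.0]
contact_force: [0.2, 0.1, 0.4]
gripper_width: -0.001
```

Call:
step_arm --pt "0 0 0 0 0 0 1" --pt "0 0 0 0 0 0 1" --pt "0 0 0 0 0 0 1"

```text
t: 17.0
eef_pos: [0.6551, -0.0995, 0.1995]
tool_rot: [-0.001, 0.907, 0.421, -0.0]
contact_force: [0.1, 0.6, 0.4]
gripper_width: -0.003
```

```bash
python3 - <<'E'
from plan import *
p,R,o=state(); print(p,np.arctan2(R[1,0],R[0,0]),o['q'].round(2))
r,p,R=line([.6557,-.101,.072],.87,6); show(r)
E
```

```text
[ 0.65512267 -0.09948915  0.19946805] 0.8692635025285509 [-0.23  0.51  0.4   1.64 -0.22  1.04  1.11]
[[-0.01,0.03,2.12,0,0,0,1],[-0.01,0.03,2.13,0,0,0,1],[-0.01,0.02,2.12,0,0,0,1],[-0.02,0.03,2.13,0,0,0,1],[-0.01,0.02,2.12,0,0,0,1],[-0.02,0.03,2.13,-0.1,0,0,1]]
```

Call:
step_arm --pt "0 0 2.5 0 0 0 1" --pt "0 0 2.5 0 0 0 1" --pt "0 0 2.5 0 0 0 1" --pt "0 0 2.5 0 0 0 1" --pt "0 0 2 0 0 0 1" --pt "0 0 1.5 0 0 0 1" --pt "0 0 1.2 0 0 0 1" --pt "0 0 0 0 0 0 1" --pt "0 -0.4 0 0 0 0 1" --pt "0 -0.4 0 0 0 0 1" --pt "0 -0.4 0 0 0 0 1" --pt "0 0 0 0 0 0 1" --pt "0 0 0 0 0 0 1"

```text
t: 18.3
eef_pos: [0.6467, -0.0928, 0.0535]
tool_rot: [0.0, 0.907, 0.422, 0.0]
contact_force: [-0.5, 0.3, -0.4]
gripper_width: -0.0
```

```bash
cat > chkl.py <<'E'
import sys
from plan import *
p,R,o=state(); C=np.array([.658,-.044,p[2]]); print(p,'yaw',np.arctan2(R[1,0],R[0,0]),o['contact_force'],o['q'].round(2)); print('pivot in tool',R.T@(C-p))
a=bot.read_camera('side');b=bot.read_camera('top')
cv2.imwrite(f'pics/{sys.argv[1]}.png',np.hstack([cv2.resize(a['pixels'][155:255,200:300,::-1],(400,400),interpolation=cv2.INTER_CUBIC),cv2.resize(b['pixels'][140:230,220:310,::-1],(400,400),interpolation=cv2.INTER_CUBIC)]))
E
python3 chkl.py l1
```

```text
[ 0.646704   -0.09278214  0.05345707] yaw 0.8707995038790353 [-0.47040514  0.30457153 -0.40945802] [-0.19  0.67  0.33  1.76 -0.3   0.77  1.16]
pivot in tool [ 4.45877845e-02 -2.27865252e-02  1.30152304e-05]
```

View pics/l1.png

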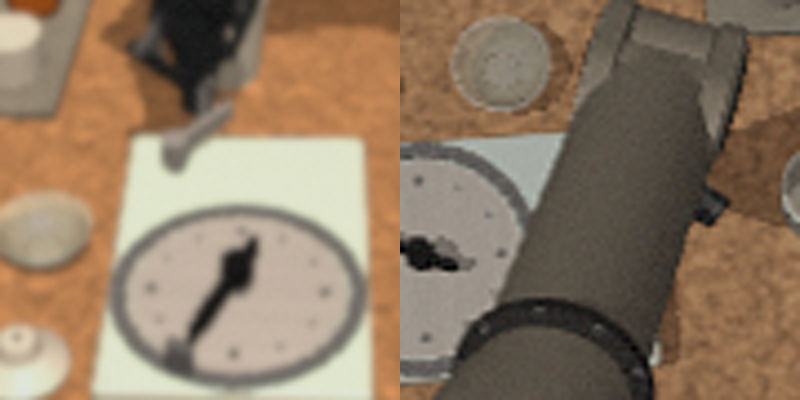

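Call:
step_arm --pt "0 -0.35 0 0 0 0 1" --pt "0 -0.35 0 0 0 0 1" --pt "-0.12 -0.4 0 0 0 5 1" --pt "-0.12 -0.4 0 0 0 5 1" --pt "-0.12 -0.4 0 0 0 5 1" --pt "-0.12 -0.4 0 0 0 5 1" --pt "-0.12 -0.4 0 0 0 5 1" --pt "-0.12 -0.4 0 0 0 5 1" --pt "-0.12 -0.4 0 0 0 5 1" --pt "-0.12 -0.4 0 0 0 5 1" --pt "0 0 0 0 0 0 1" --pt "0 0 0 0 0 0 1"

```text
t: 19.6
eef_pos: [0.6162, -0.0667, 0.0529]
tool_rot: [-0.0, 0.996, 0.087, -0.0]
contact_force: [0.3, 0.4, -0.1]
gripper_width: -0.001
```

```bash
python3 chkl.py l2;python3 dial.py|tail -1
```

```text
[ 0.61623643 -0.06672011  0.05290071] yaw 0.17517180467825363 [ 0.34514891  0.41793689 -0.09462788] [-0.37  0.66  0.52  1.85 -0.46  0.75  0.58]
pivot in tool [ 4.50840433e-02 -1.50939702e-02 -1.59227901e-05]
side (array([0.59586004, 0.08833914]), array([0.07958733, 0.09193628]), np.float64(0.0005844101165955243))
```

View pics/l2.png

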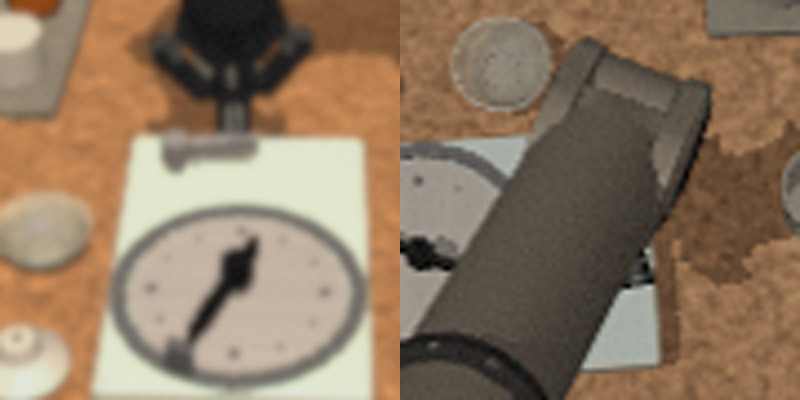

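Call:
step_arm --pt "-0.06 -0.2 0 0 0 2.5 1" --pt "-0.06 -0.2 0 0 0 2.5 1" --pt "0 0 0 0 0 0 1" --pt "0 0 0 0 0 0 1"

```text
t: 20.2
eef_pos: [0.6147, -0.0633, 0.053]
tool_rot: [-0.0, 0.999, 0.043, -0.0]
contact_force: [-0.6, 0.2, 0.0]
gripper_width: 0.001
```

Call:
step_arm --pt "-0.05 -0.16 0 0 0 2 1" --pt "0 0 0 0 0 0 1" --pt "0 0 0 0 0 0 1"

```text
t: 20.5
eef_pos: [0.614, -0.0616, 0.053]
tool_rot: [-0.0, 1.0, 0.025, -0.0]
contact_force: [-0.1, 0.1, 0.4]
gripper_width: -0.001
```

```bash
python3 chkl.py l3;python3 dial.py|tail -1; for i in 1 2 3; do python3 -c "
from h import *
bot.read_camera('side');print(bot.get_obs()['contact_force'].round(2))"; done
```

```text
[ 0.61400379 -0.06158284  0.05298341] yaw 0.05070997167251943 [-0.06177604  0.10328614  0.39348087] [-0.4   0.66  0.55  1.86 -0.49  0.76  0.47]
pivot in tool [ 4.48308986e-02 -1.53301442e-02 -1.61732667e-06]
side (array([0.59594306, 0.08834092]), array([0.07949112, 0.09198619]), np.float64(0.0005266364161162309))
[-0.75 -0.91 -0.23]
[-0.2  -0.12  0.46]
[-0.64 -0.53 -0.07]
```

View pics/l3.png

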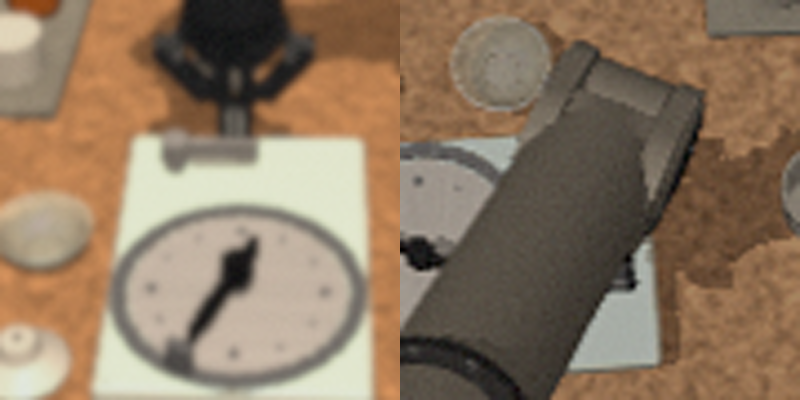

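Call:
step_arm --pt "-0.03 -0.1 0 0 0 1.3 1" --pt "0 0 0 0 0 0 1" --pt "0 0 0 0 0 0 1"

```text
t: 21.15
eef_pos: [0.6137, -0.0612, 0.053]
tool_rot: [0.0, 1.0, 0.014, 0.0]
contact_force: [0.9, -1.8, -0.7]
gripper_width: 0.002
```

Call:
step_arm --pt "-0.02 -0.08 0 0 0 1 1" --pt "0 0 0 0 0 0 1" --pt "0 0 0 0 0 0 1"

```text
t: 21.45
eef_pos: [0.6135, -0.0611, 0.0531]
tool_rot: [0.001, 1.0, 0.005, 0.0]
contact_force: [1.5, -4.8, 0.6]
gripper_width: 0.001
```

```bash
python3 chkl.py l4;python3 dial.py|tail -1; for i in 1 2 3; do python3 -c "
from h import *
bot.read_camera('side');print(bot.get_obs()['contact_force'].round(2))"; done
```

```text
[ 0.61348039 -0.06106303  0.05306703] yaw 0.009182113144437853 [ 1.50368024 -4.83550234  0.57306603] [-0.41  0.67  0.56  1.86 -0.5   0.76  0.44]
pivot in tool [ 4.46744022e-02 -1.66535398e-02 -6.09959323e-06]
side (array([0.59589543, 0.08828041]), array([0.07955427, 0.09191965]), np.float64(0.0006052377328187295))
[ 0.98 -4.55 -0.42]
[ 1.59 -5.77 -1.44]
[ 1.13 -4.86 -1.19]
```

View pics/l4.png

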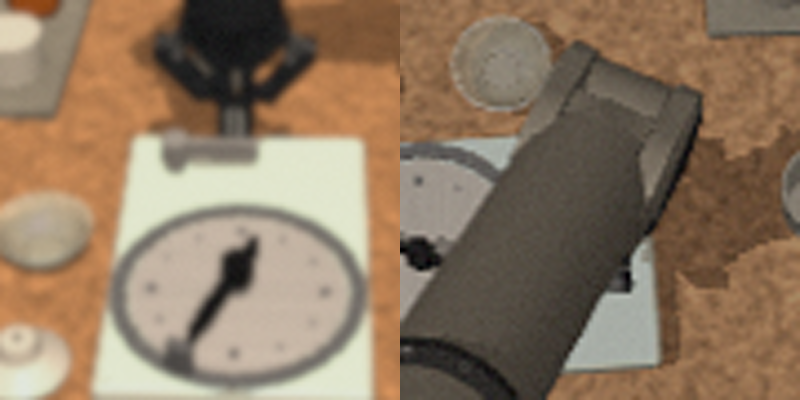

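At the stop: the force has risen to about 4.8 N while the dial stays put. Back off at once, lift and clear.

Call:
step_arm --pt "0 0.3 0 0 0 0 1" --pt "0 0.7 0 0 0 0 1" --pt "0 1 0 0 0 0 1" --pt "0 0 -1 0 0 0 1" --pt "0 0 -3 0 0 0 1" --pt "0 0 -4 0 0 0 1" --pt "0 0 -4 0 0 0 1" --pt "-1 2 -2 0 0 0 1" --pt "-3 3 0 0 0 0 1" --pt "-3 3 0 0 0 0 1" --pt "-3 3 0 0 0 0 1" --pt "-3 3 0 0 0 0 1" --pt "-2 3 0 0 0 0 1" --pt "0 3 0 0 0 0 1" --pt "0 3 0 0 0 0 1" --pt "0 0 0 0 0 0 1" --pt "0 0 0 0 0 0 1"

```text
t: 23.5
eef_pos: [0.4657, -0.3118, 0.1934]
tool_rot: [-0.0, 1.0, 0.004, 0.0]
contact_force: [-0.3, 0.1, 0.2]
gripper_width: 0.0
```

```bash
python3 chkl.py l5;python3 dial.py; python3 ang.py; python3 - <<'E'
from h import *
for c in('top','side'):
    p=bot.read_camera(c); save(p,c+'9')
    for n in('lever_tip','lever_pivot'):
        for r in bot.pinpoint(p,n)[:1]: print(c,n,round(r['score'],2),atz(p,r['point'],.056).round(4))
E
```

```text
[ 0.46565003 -0.31184582  0.1934121 ] yaw 0.008296316952722246 [-0.30828158  0.13531781  0.19832548] [-0.1   0.4   0.75  1.91 -0.33  0.95  0.81]
pivot in tool [ 1.94565454e-01 -2.66240796e-01  1.29538551e-04]
top (array([0.59745682, 0.08812607]), array([0.07995595, 0.09209012]), np.float64(0.0005846023276145744))
side (array([0.59600341, 0.08848248]), array([0.07957991, 0.09197459]), np.float64(0.0005806389535623934))
top pointer tipside (np.float64(1.2000000000000002), np.float64(1.1903700407936069), np.float64(37.52284263959391)) tab (np.float64(1.2200000000000002), np.float64(1.2066886099236076), np.float64(83.13033579965851))
top pointer tipside (np.float64(1.1800000000000002), np.float64(1.1730271890753705), np.float64(37.07721843003413)) tab (np.float64(1.2000000000000002), np.float64(1.1959710158261296), np.float64(81.71027857829012))
pointer_tip 0.57 1.267 0.0706
pointer_tip 0.3 -1.813 0.0514
tab_foot 0.62 1.109 0.0641
side pointer tipside (np.float64(1.2200000000000002), np.float64(1.2214431915115087), np.float64(64.44340783932621)) tab (np.float64(1.2000000000000002), np.float64(1.1978358672291207), np.float64(98.76322452610688))
side pointer tipside (np.float64(1.2200000000000002), np.float64(1.2347769319426953), np.float64(63.8064451561249)) tab (np.float64(1.2100000000000004), np.float64(1.2050477915457443), np.float64(98.6614264325575))
pointer_tip 0.51 -1.576 0.1512
pointer_tip 0.47 1.318 0.0771
tab_foot 0.94 1.212 0.0737
tab_foot 0.29 -1.094 0.1346
top lever_tip 0.7 [ 0.6298 -0.228   0.056 ]
top lever_pivot 0.43 [ 0.6581 -0.0443  0.056 ]
side lever_tip 0.5 [ 0.5874 -0.0554  0.056 ]
side lever_pivot 0.5 [ 0.66  -0.034  0.056]
```

View pics/l5.png

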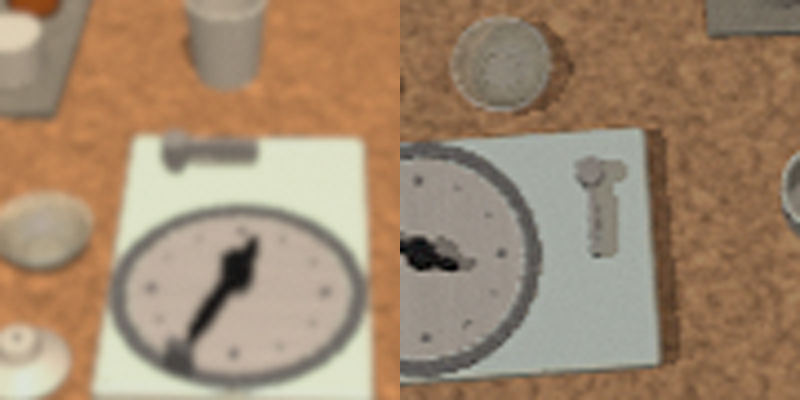

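View pics/top9.png

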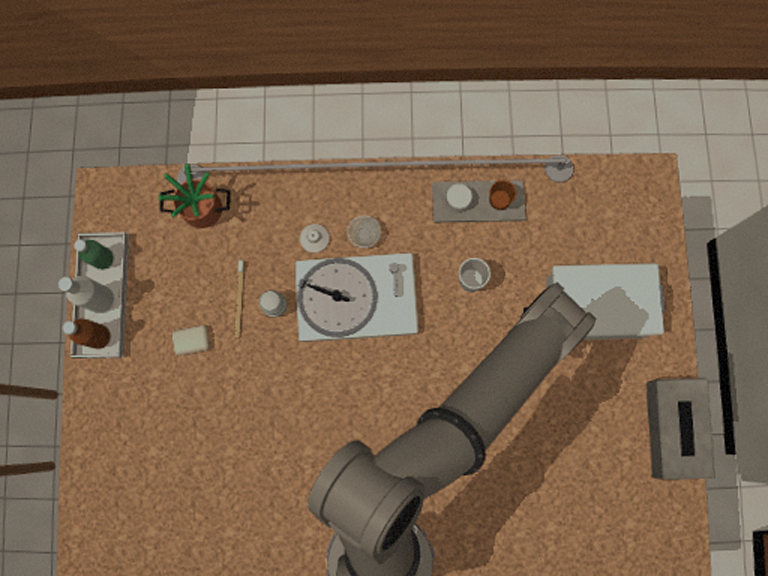

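```bash
python3 -c "
from station import bot
o=bot.get_obs();print(o['t'],abs(o['joint_vel']).max(),o['contact_force']);print(bot.hand_in())"
```

```text
24.3 0.0019287959798471033 [-0.60017645  0.56546265 -0.03205751]
the job is handed in; nothing more can be done
None
```

I did both steps in the order asked and handed the job in at t ≈ 24.3 s. With the shut fingers I pushed the pointer round to the tab in two pushes, then pushed the start lever over until it met its stop.

**Pointer:** my model fits put the pointer at about 1.19 (top) to 1.22 rad (side) and the tab at about 1.20 to 1.21 rad. They should agree to a degree or so. The trained networks' points were noisier and did not always agree: up to about 0.15 rad apart for tip and tab in the last pictures.

**Lever:** the force rose to about 5 N at the stop, slightly over the 4 N at which the timer may slide. After I withdrew, both views show the bar pointing to the timer's front. The last network readings for the lever tip were wrong (one landed on the cup), so I relied on the pictures and the force rise.

**Rest of the scene:** the fitted dial centre stayed within about 0.2 mm of where it started. I never saw or felt the fingers touch the tab. Nothing else looks moved in the final pictures, and the arm was clear and at rest at hand-in.

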